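# Load a blank into the spring magazine and lock it with the push-pull knob

## Task

Add the loose aluminium blank to the spring magazine: first pull the red push-pull knob out until it snaps into its outer detent and stays there, then lay the blank flat on top of the one already in the magazine, between the guide posts, so that the spring platform sinks under it, and let go of it. Then push the red knob fully home again so that its bolt lies over the pile, and leave the other things on the bench where they are.

Things in the scene. Friction and masses are not known exactly. Their poses are not given: they have to be found in the camera images.
- magazine: Fixed magazine: steel base plate (x -135 to 115 mm, 86 wide, 10 thick), green switch housing (x -105 to -65, 72 wide, top at 116 mm), then an open well. Origin on the bench under the well's centre; x level along the magazine, z up; the red knob sticks out at the -x end (yaw about -1.9 to -1.2 rad). Heights here are above the bench.
- well (a point): Point on the well's axis, 61 mm above the magazine's origin, fixed. The well is 130 mm long (x) and 60 wide (y), between the housing, an end plate (x 65 to 71) and four guide posts (x +-50, 12 mm long; |y| 30 to 39), plate and posts 105 mm high. Between the posts the long sides are open (88 mm) above skirts 32 mm high: room for fingers from above.
- knob_center (a point): Centre of the red knob head: disc 54 mm in diameter, 18 thick, axis along the magazine's x, 100 mm high; at travel 0 at x -152, y 0 in the magazine frame. Behind it a 12 mm steel stem runs to the housing, 38 mm of it free when in; fingers astride it can hook the head from behind and pull, and can push the head's front face (level, along x).
- bolt_tip (a point): Tip of the flat brass bolt on the knob's stem (20 wide, 10 high, underside at 95 mm); it moves with the knob. Knob in: it reaches 30 mm into the well, over the pile. Knob out: about level with the housing's inner face, clear of the blanks.
- knob (a joint): Travel of the knob along the magazine's -x axis (m): 0 = fully in (bolt over the pile), 0.032 = fully out. A two-way detent: about 7 N moves it off either end, the force falls to nothing half-way (0.016), and beyond that it snaps to the other end by itself and stays.
- platform (a joint): Downward travel (m) of the yellow spring platform (118 x 48 mm) in the well: 0 with one blank on it as at the start (give or take 4 mm), about 0.025 with two; limit 0.038. Spring 159 N/m: each blank sinks it by about its own thickness, so the pile's top stays about 86 mm high (give or take 6 mm), just below the bolt.
- pile_blank_center (a point): Centre of the blank already in the magazine: an aluminium bar 120 x 50 x 25 mm (x, y, z), its x axis along the magazine's, loose on the platform. Its top is 12.5 mm above this point.
- blank_center (a point): Centre of the loose blank to load: aluminium bar 120 x 50 x 25 mm (its x, y, z), about 0.4 kg, lying flat on a fixed wooden block (90 x 36 x 20 mm, hidden under it), so its underside is 20 mm above the bench and it can be gripped from above across its 50 mm width. Either end may point either way in the magazine.
- spray_can: Bystander: can with a blue label, 56 mm diameter, 150 mm high; origin under its centre.
- tape_roll: Bystander: orange ring 90 mm diameter, 40 mm high, lying flat; origin under its centre.
- screw_jar: Bystander: amber jar with a yellow cap, 64 mm diameter, 80 mm high; origin under its centre.
Mind the look-alikes: they are no part of the job. What is shaped like the part that bears pile_blank_center but pink or turquoise is not meant. What is shaped like the part that bears blank_center but black or pink is not meant.

How it is judged (in metres and radians):
On the way, in this order (a step that is already met when the one before it is completed fails the run):
1. the knob is pulled out to its outer detent (travel over 27 mm) while the blank is not yet in the magazine (value of joint knob above 0.027 m and horizontal distance between blank_center and magazine above 0.05 m), for 0.2 s.
2. with the knob still out, the blank lies flat on the pile, let go, and the platform has sunk (over 15 mm) (value of joint knob above 0.027 m and value of joint platform above 0.015 m and horizontal distance between blank_center and pile_blank_center below 0.016 m and z of blank_center in the frame of pile_blank_center between 0.021 and 0.029 m and contact force between the fingers and blank below 0.2 N), for 0.2 s.
At the end, for the whole second after the job is handed in: Knob fully home (travel under 4 mm); added blank at rest, flat (0.08 rad), on the lower blank (centres within 16 mm in plan, 21 to 29 mm apart in height); lower blank within 12 mm of the magazine's origin in plan; platform sunk over 15 mm (value of joint knob below 0.004 m and value of joint platform above 0.015 m and horizontal distance between blank_center and pile_blank_center below 0.016 m and z of blank_center in the frame of pile_blank_center between 0.021 and 0.029 m and horizontal distance between pile_blank_center and magazine below 0.012 m and angle between blank_center's own z axis and vertical below 0.08 rad and linear speed of blank below 0.02 m/s); the robot touches nothing.
It fails at once if the spray can, tape roll or screw jar is shifted by more than 30 mm (distance of any of spray_can, tape_roll, screw_jar from where it was at the start of the episode above 0.03 m).
It also fails if it takes over 67 s, if anything falls off the work surface, if the arm or the gripper's body presses on something with over 40 N, if the wrist force passes 120 N, or if a joint passes its speed limit or range.

## Robot

A 6-joint arm with a two-finger parallel gripper is mounted at the origin on the work surface. World frame = base frame: x ahead of the robot, y to its left, z up, the work surface at z = 0. Lengths are in m, angles in degrees, forces in N, time in s.
With the tool pointing down it reaches from about 0.375 to 0.9 m from the base axis. Payload 3.1 kg.
Tool frame: the origin (TCP) lies between the finger pads; the fingertips stand 11 mm ahead of it and the grasp point (between the pads) lies 8 mm behind it; x points along the fingers, y is the direction in which the jaws open and shut, and the axes are right-handed (so a half turn about x gives the same grasp; the last joint's range is limited). The gripper opens to 87 mm and grips with 3 to 60 N. Pads are 19 mm wide; open, the fingers measure 117 mm over their backs; the gripper's body (75 mm by 190 mm) begins 51 mm behind the grasp point.
Start: joints at [-82.305, 30.224, 82.088, -0, 67.689, -10.227], TCP at [0.192, -0.595, 0.234] pointing down, gripper open.
Joint ranges: [-176.69, 176.69], [-43.24, 126.21], [12.49, 139.97], [-82, 262], [0, 151.66], [-163.58, 163.58]. Speed limits (degrees/s): [159.86, 159.86, 180, 180, 180, 180].

## Interface

Orientations are given as a 3x3 rotation matrix whose columns are the frame's x, y, z axes.
In Python, from rig import bot gives the robot as it stands.
- The arm moves only by the shell command python3 -m inch 'ROWS' [OPENING]. ROWS is a JSON object of lists of equal length, an entry for each row: "dp": the shift along the tool's x, y, z in mm, a list of three; "yaw": the turn about the tool's x in degrees. In form: {"dp": [[tx, ty, tz], ...], "yaw": [yaw, ...]}. A call has 1 to 20 rows; each row shifts and turns the commanded pose from where the row before left it, along the tool's axes as they then stand; what a row does not reach is not made up. A row lasts 1/12 s, in which the tool goes at most 41.7 mm and 7.16 degrees, less where a joint would pass 70% of its speed; a pose out of reach is approached as far as the arm can. A call is refused whole if a number of a shift passes 41.7 or a number of a turn 7.16, either way. A call with a gripper value outside its range is refused whole. OPENING is the finger opening in mm, from 0 to 87, set as the call begins (- or left out, the last holds). The fingers move at their own pace and stop on an object; the grip force is fixed at half the most. Time passes only in rows, so rows that do not move let the fingers close. It gives the time, the measured TCP pose, the force and the opening at its end, in the units of the state.
- bot.read_state(): the state, without advancing time (a new reading comes with each control period).
- bot.capture(name): name is "side" or "top"; returns a dict with "color" (400x640x3 uint8, red, green, blue), "intrinsics" (3x3 intrinsics, pixels), "pose" (4x4, takes a point from camera to world coordinates). Camera axes: x right, y down, z forward; pixel columns grow to the right and rows downward; lengths in m; the calibration is good to about 2 mm. A picture is of the moment at which its call begins. There is no depth.
- bot.hand_in(): hands the job in, once; it reports no verdict.
The state is a dict: "time_s": time; "joint_positions": joint angles; "qvel": joint speeds; "tau": joint torques, N m; "position": TCP position; "tcp_rot": TCP orientation; "force": force on the tool from outside, world axes, zero at the start; "moment": the same for the moment, N m; "opening": opening from 0.0 (shut) to 1.0 (fully open).
Only numpy, scipy, OpenCV 4.12 (cv2) and the standard library are available. Lean on these libraries where they do the work, as an engineer would, in place of code of your own. Each camera call takes 0.05 s, during which the arm holds its last target.

## Working session

There is one attempt and no reset: what is moved stays moved. The work goes in short steps, Python scripts to look and compute and a shell command to move; the robot and the scene stay as the last step left them, time stands still between calls to the robot, and variables do not carry over. Pictures are saved under pics/ and viewed, and the job is handed in when it is done.

```bash
ls; mkdir -p pics
python3 - <<'E'
from rig import bot
import cv2,numpy as np
for n in("side","top"):
    c=bot.capture(n); cv2.imwrite(f"pics/{n}0.png",c["color"][:,:,::-1]); print(n,c["intrinsics"],c["pose"])
    np.savez(f"{n}0.npz",**c)
s=bot.read_state();print(s)
E
```

```text
pics
side [[395.7297893    0.         326.74042853]
 [  0.         395.7297893  197.84427931]
 [  0.           0.           1.        ]] [[-0.99136475 -0.09808921  0.08703131  0.46353619]
 [-0.13098018  0.77274997 -0.62104886  0.85059184]
 [-0.00633525 -0.62708532 -0.77892482  1.08887754]
 [ 0.          0.          0.          1.        ]]
top [[469.96409769   0.         313.19270518]
 [  0.         469.96409769 197.32499049]
 [  0.           0.           1.        ]] [[-0.02815889 -0.99704249  0.07150776  0.46228421]
 [-0.99958154  0.02761236 -0.00862018  0.06188691]
 [ 0.00662019 -0.07172057 -0.99740279  1.4480455 ]
 [ 0.          0.          0.          1.        ]]
{'time_s': 0.1, 'joint_positions': array([-8.23056055e+01,  3.02740710e+01,  8.21476910e+01, -2.49425942e-03,
        6.76898286e+01, -1.02275647e+01]), 'qvel': array([-0.06363931, -0.05659788, -0.1025894 ,  0.12438252,  0.00669323,
       -0.13420828]), 'tau': array([-2.13346243e-05, -4.40985596e+01, -1.77150822e+01,  6.34387834e-02,
        5.34238725e-02, -5.94981566e-05]), 'position': array([ 0.19225396, -0.5940345 ,  0.23267236]), 'tcp_rot': array([[-3.00677168e-04,  3.07736776e-01, -9.51471485e-01],
       [ 1.92469327e-03, -9.51469587e-01, -3.07736771e-01],
       [-9.99998103e-01, -1.92382018e-03, -3.06213721e-04]]), 'force': array([-0.10069248,  0.28307641, -0.4089392 ]), 'moment': array([-0.00542347, -0.01357233,  0.03423099]), 'opening': 1.0023950852993075}
```

View pics/top0.png

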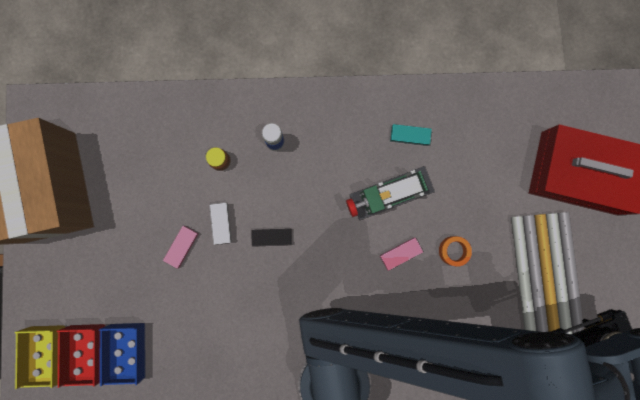

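View pics/side0.png

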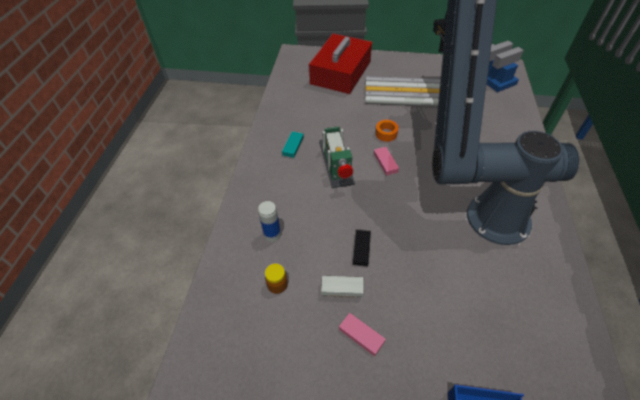

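The aluminium (white) bars in the top view are at (220,223), lying loose, and at about (403,190), in the magazine. The look-alikes are black (271,237), pink (180,246) and (401,253), and turquoise (411,134). The loose aluminium one at (220,223) fits blank_center. I'll confirm it in enlarged crops.

Run:
```python
import cv2,numpy as np
t=cv2.imread("pics/top0.png");s=cv2.imread("pics/side0.png")
a=cv2.resize(t[160:220,335:440],None,fx=7,fy=7,interpolation=cv2.INTER_CUBIC)
cv2.imwrite("pics/c1.png",a)
b=cv2.resize(t[190:260,195:300],None,fx=3.8,fy=3.8,interpolation=cv2.INTER_CUBIC)
c=cv2.resize(s[260:310,300:385],None,fx=4.6,fy=4.6,interpolation=cv2.INTER_CUBIC)
d=cv2.resize(s[115:195,310:365],None,fx=6,fy=6,interpolation=cv2.INTER_CUBIC)
o=np.zeros((600,800,3),np.uint8);o[:b.shape[0],:b.shape[1]]=b;o[300:300+c.shape[0],:c.shape[1]]=c;o[:d.shape[0],410:410+d.shape[1]]=d
cv2.imwrite("pics/c2.png",o)
```

```text
(no output)
```

View pics/c1.png

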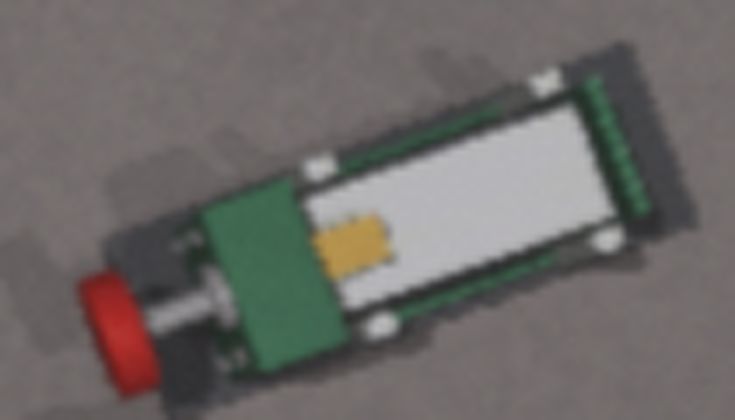

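View pics/c2.png

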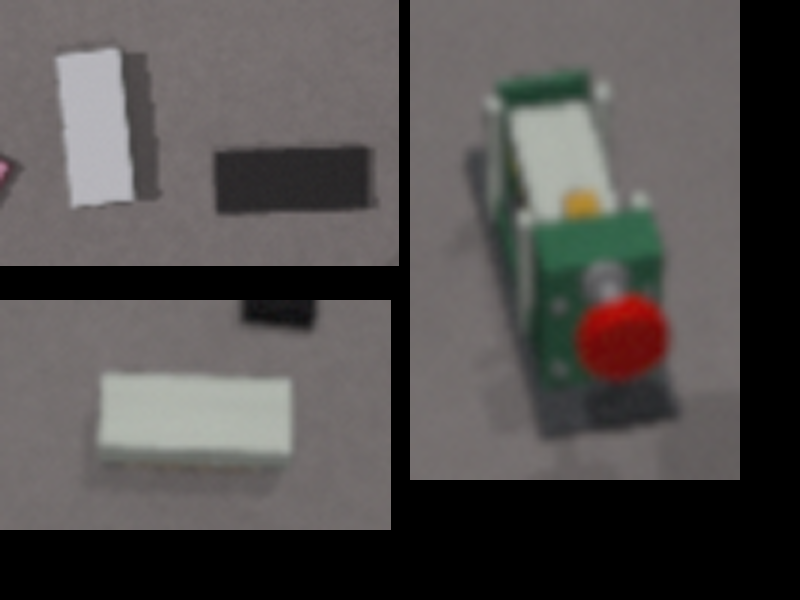

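The crop confirms it: an aluminium-coloured loose bar, slightly raised with a shadow, at top (220,223) and side (342,287). The black bar next to it is the decoy. The magazine has the knob in, and the bolt shows over the pile. Next I measure.

```bash
cat > h.py <<'E'
import cv2,numpy as np
from rig import bot
def load(n): return dict(np.load(n+".npz"))
def ray(c,p):
    K=c["intrinsics"];T=c["pose"];d=np.linalg.inv(K)@np.array([p[0],p[1],1.]);return T[:3,3],T[:3,:3]@d
def onz(c,p,z):
    o,d=ray(c,p);return o+d*(z-o[2])/d[2]
def tri(c1,p1,c2,p2):
    o1,d1=ray(c1,p1);o2,d2=ray(c2,p2);d1/=np.linalg.norm(d1);d2/=np.linalg.norm(d2)
    s=np.linalg.lstsq(np.c_[d1,-d2],o2-o1,rcond=None)[0];a=o1+s[0]*d1;b=o2+s[1]*d2;return (a+b)/2,np.linalg.norm(a-b)
def proj(c,P):
    T=c["pose"];q=T[:3,:3].T@(np.asarray(P)-T[:3,3]);u=c["intrinsics"]@q;return u[:2]/u[2]
def snap(n,tag):
    c=bot.capture(n);np.savez(f"{n}{tag}.npz",**c);cv2.imwrite(f"pics/{n}{tag}.png",c["color"][:,:,::-1]);return c
def mask(c,kind,roi):
    x0,y0,x1,y1=roi;im=c["color"].astype(int);r,g,b=im[...,0],im[...,1],im[...,2]
    m={"white":(r>150)&(abs(r-b)<45)&(g>150),"red":(r>110)&(g<60)&(b<60),"green":(g>r*1.4)&(g>b*1.05)&(g>40),"brass":(r>140)&(b<r*0.6)&(g>80)}[kind]
    M=np.zeros(m.shape,np.uint8);M[y0:y1,x0:x1]=m[y0:y1,x0:x1];return M
def big(M):
    cs,_=cv2.findContours(M,cv2.RETR_EXTERNAL,cv2.CHAIN_APPROX_NONE);k=max(cs,key=cv2.contourArea);return k
def rect(M):
    r=cv2.minAreaRect(big(M)[:,0].astype(np.float32));return r,cv2.boxPoints(r)
E
python3 - <<'E'
from h import *
np.set_printoptions(precision=4,suppress=True)
t=load("top0");s=load("side0")
M=mask(t,"white",(195,190,245,255));r,b=rect(M);print("blank top",r)
B=np.array([onz(t,p,.045) for p in b]);print(B,B.mean(0),[np.linalg.norm(B[i]-B[i-1]) for i in range(4)])
M=mask(s,"white",(310,265,375,300));m=cv2.moments(M);print("side white bbox",cv2.boundingRect(M))
# triangulate top centre w/ side top-face pixels from crop (100..291,373..447)/4.6
pc=((100+291)/2/4.6+300,(375+445)/2/4.6+260)
print("blank centre tri",tri(t,r[0],s,pc))
M=mask(t,"red",(335,180,370,225));kr,kb=rect(M);print("knob red top",kr)
M2=mask(s,"red",(325,150,365,190));ksr=rect(M2)[0];print(ksr)
print("knob tri",tri(t,kr[0],s,ksr[0]))
hc=[np.array(p)/7+[335,160] for p in[(204,212),(293,180),(347,335),(262,370)]]
H=np.array([onz(t,p,.116) for p in hc]);print("housing",H,H.mean(0),[np.linalg.norm(H[i]-H[i-1]) for i in range(4)])
# side housing top corners from crop d: (536,262)?,(540,218),(655,213),(660,258) 
hs=[np.array([p[0]-410,p[1]])/6+[310,115] for p in[(662,257),(655,212),(537,218),(539,268)]]
for a,c in zip(hc,[hs[3],hs[2],hs[1],hs[0]]): print(tri(t,a,s,c))
# pile top
po=np.array([(573,102),(622,215),(350,310),(305,200)])/7+[335,160]
P=np.array([onz(t,p,.086) for p in po]);print("pile",P,[np.linalg.norm(P[i]-P[i-1]) for i in range(4)])
ep=np.array([(590,80),(640,213)])/7+[335,160];E=np.array([onz(t,p,.105) for p in ep]);print("endplate",E)
pp=np.array([(545,82),(320,166),(608,239),(381,325)])/7+[335,160];Q=np.array([onz(t,p,.105) for p in pp]);print("posts",Q,Q.mean(0))
d=(Q[0]-Q[1]+Q[2]-Q[3])[:2];print("yaw",np.arctan2(d[1],d[0]))
d=((H[1]-H[0])+(H[2]-H[3]))[:2];print("yaw H",np.arctan2(d[1],d[0]))
E
```

```text
blank top ((219.71287536621094, 223.12872314453125), (39.801490783691406, 16.3186092376709), 84.2894058227539)
[[0.551  0.3595 0.045 ]
 [0.5546 0.311  0.045 ]
 [0.4364 0.301  0.045 ]
 [0.433  0.3492 0.045 ]] [0.4938 0.3302 0.045 ] [np.float64(0.11850073173967801), np.float64(0.04860298047696563), np.float64(0.11855305684505973), np.float64(0.048314353299121225)]
side white bbox (322, 276, 41, 17)
blank centre tri (array([ 0.4893,  0.3974, -0.3056]), np.float64(0.024111480208585955))
knob red top ((352.0, 207.0), (15.969799041748047, 5.942250728607178), 68.19859313964844)
((344.76470947265625, 167.558837890625), (6.305926322937012, 13.339459419250488), 75.96376037597656)
knob tri (array([ 0.528 , -0.0586,  0.1199]), np.float64(0.0019593491123305806))
housing [[ 0.5739 -0.0952  0.116 ]
 [ 0.5859 -0.1319  0.116 ]
 [ 0.5222 -0.1514  0.116 ]
 [ 0.509  -0.1164  0.116 ]] [ 0.5477 -0.1237  0.116 ] [np.float64(0.0682656424139975), np.float64(0.03864240323312034), np.float64(0.06664742855018825), np.float64(0.03744582148408682)]
(array([ 0.5762, -0.0954,  0.1139]), np.float64(0.004250436720084401))
(array([ 0.5849, -0.1317,  0.1177]), np.float64(0.0017687936287064945))
(array([ 0.5197, -0.1523,  0.1108]), np.float64(0.005467015861940552))
(array([ 0.5094, -0.1173,  0.1096]), np.float64(0.0004029149321382344))
pile [[ 0.6181 -0.2544  0.086 ]
 [ 0.5703 -0.2727  0.086 ]
 [ 0.5339 -0.1579  0.086 ]
 [ 0.5802 -0.1409  0.086 ]] [np.float64(0.11960421465119764), np.float64(0.05122678277204183), np.float64(0.12046060937587368), np.float64(0.04932361731112377)]
endplate [[ 0.6249 -0.2574  0.105 ]
 [ 0.5694 -0.2755  0.105 ]]
posts [[ 0.6246 -0.2388  0.105 ]
 [ 0.5924 -0.1448  0.105 ]
 [ 0.5591 -0.2618  0.105 ]
 [ 0.5264 -0.1673  0.105 ]] [ 0.5756 -0.2032  0.105 ]
yaw -1.2395225565489205
yaw H -1.231805233313418
```

```bash
cat >> h.py <<'E'
np.set_printoptions(precision=4,suppress=True)
O=np.array([.5756,-.2032,0]);Y=-1.2395
def mag(x,y=0,z=0): c,s=np.cos(Y),np.sin(Y);return O+np.array([c*x-s*y,s*x+c*y,z])
def go(target,A):
    s=bot.read_state();R=s["tcp_rot"];d=np.asarray(target)-s["position"]
    a=np.degrees(np.arctan2(R[1,1],R[0,1]));dy=(A-a+180)%360-180
    print("t",s["time_s"],"pos",s["position"],"A",a,"force",s["force"],"open",s["opening"])
    print("yaw to do (tool)",-dy)
    # nominal after yaw
    r=np.radians(A);Rt=np.c_[[0,0,-1],[np.cos(r),np.sin(r),0],[np.sin(r)*1.,-np.cos(r),0]];Rt[:,2]=np.cross(Rt[:,0],Rt[:,1])
    print("target",target,"dp mm: now-axes",1e3*R.T@d," after-yaw axes",1e3*Rt.T@d)
AM=np.degrees(Y)+90
E
python3 - <<'E'
from h import *
t=load("top0");s=load("side0")
print("blank tri",tri(t,(219.7,223.1),s,((100+291)/2/4.6+300,110/4.6+260)))
# pile far corners in side crop d
po=np.array([(573,102),(622,215)])/7+[335,160]
ps=np.array([(513-410,108),(580-410,103)])/6+[310,115]
print("pile far corners",tri(t,po[0],s,ps[1]),tri(t,po[1],s,ps[0]),tri(t,po[0],s,ps[0]),tri(t,po[1],s,ps[1]))
go(mag(-.125,0,.2326),AM)
E
python3 -m inch '{"dp":[[0,0,0],[0,0,0],[0,0,0],[0,0,0],[0,0,0],[0,0,0],[0,0,0],[0,0,0],[0,0,0],[0,0,0],[0,0,0],[0,0,0],[0,0,0]],"yaw":[-7,-7,-7,-7,-7,-7,-7,-7,-7,-7,-7,-7,-7]}' 28
python3 -c "
from h import *
go(mag(-.125,0,.2326),AM)"
```

```text
blank tri (array([0.4935, 0.3296, 0.0479]), np.float64(0.00025768944048500597))
pile far corners (array([ 0.5938, -0.2491,  0.1059]), np.float64(0.04390652316129722)) (array([ 0.5942, -0.2746,  0.0718]), np.float64(0.04550567462669745)) (array([ 0.6159, -0.2533,  0.0909]), np.float64(0.003423510079200542)) (array([ 0.5726, -0.2739,  0.0809]), np.float64(0.003707943882684927))
t 0.1 pos [ 0.1923 -0.594   0.2327] A -72.07707478925235 force [-0.1007  0.2831 -0.4089] open 1.0023950852993075
yaw to do (tool) -91.05895608278684
target [ 0.5349 -0.085   0.2326] dp mm: now-axes [   0.9491 -378.8758 -482.7067]  after-yaw axes [   0.0724  489.6267 -369.8909]
time_s: 1.18
position: [0.1923, -0.5942, 0.233]
tcp_rot: [[-0.0, 0.944, 0.33], [0.001, 0.33, -0.944], [-1.0, 0.0, -0.001]]
force: [0.8, -0.4, 0.7]
opening: 0.329
t 1.1833 pos [ 0.1923 -0.5942  0.233 ] A 19.264470989957616 force [ 0.7534 -0.3911  0.6513] open 0.32880903329132716
yaw to do (tool) 0.2825896964231447
target [ 0.5349 -0.085   0.2326] dp mm: now-axes [   0.9978  491.4665 -367.6556]  after-yaw axes [   0.3717  489.6473 -370.0761]
```

```bash
python3 -m inch '{"dp":[[0,15,-11],[0,29,-22],[0,30.5,-23],[0,30.5,-23],[0,30.5,-23],[0,30.5,-23],[0,30.5,-23],[0,30.5,-23],[0,30.5,-23],[0,30.5,-23],[0,30.5,-23],[0,30.5,-23],[0,30.5,-23],[0,30.5,-23],[0,30.5,-23],[0,30,-22.5],[0,30,-22.5],[0,19,-14],[0,0,0]],"yaw":[0.3,0,0,0,0,0,0,0,0,0,0,0,0,0,0,0,0,0,0]}'
python3 - <<'E'
from h import *
go(mag(-.125,0,.085),AM)
snap("side",1)
a=cv2.imread("pics/side1.png")[60:210,270:420];cv2.imwrite("pics/side1c.png",cv2.resize(a,None,fx=4,fy=4,interpolation=2))
E
```

```text
time_s: 2.77
position: [0.5619, -0.0542, 0.2332]
tcp_rot: [[0.002, 0.946, 0.324], [0.002, 0.324, -0.946], [-1.0, 0.002, -0.001]]
force: [0.5, -0.2, 0.2]
opening: 0.326
t 2.7667 pos [ 0.5619 -0.0542  0.2332] A 18.900538124959464 force [ 0.507  -0.1635  0.1655] open 0.32573444323571266
yaw to do (tool) -0.08134316857498902
target [ 0.5349 -0.085   0.085 ] dp mm: now-axes [148.1518 -35.7578  20.58  ]  after-yaw axes [148.2422 -35.4879  20.3952]
```

View pics/side1c.png

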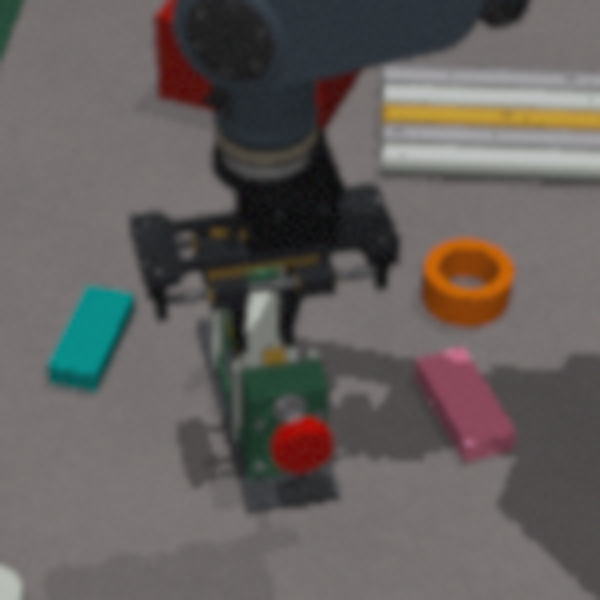

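The picture shows the gripper over the magazine, with the knob head at crop (302,445). I overshot by 35/-20 mm through one row too many, so I correct that and go down part-way first.

```bash
python3 -m inch '{"dp":[[0,-18,10],[0,-17.5,10.4],[15,0,0],[20,0,0],[20,0,0],[10,0,0],[0,0,0]],"yaw":[-0.1,0,0,0,0,0,0]}'
python3 - <<'E'
from h import *
go(mag(-.125,0,.085),AM)
snap("side",2)
a=cv2.imread("pics/side2.png")[100:200,290:400];cv2.imwrite("pics/side2c.png",cv2.resize(a,None,fx=6,fy=6,interpolation=2))
E
```

```text
time_s: 3.4
position: [0.5302, -0.0891, 0.1662]
tcp_rot: [[-0.006, 0.948, 0.32], [0.002, 0.32, -0.948], [-1.0, -0.005, -0.004]]
force: [0.1, 0.5, -0.3]
opening: 0.321
t 3.4 pos [ 0.5302 -0.0891  0.1662] A 18.643771698715664 force [ 0.1006  0.5465 -0.3025] open 0.3205135223659029
yaw to do (tool) -0.3381095948188033
target [ 0.5349 -0.085   0.085 ] dp mm: now-axes [81.2178  6.1895 -2.1213]  after-yaw axes [81.2388  5.8051 -2.3864]
```

View pics/side2c.png

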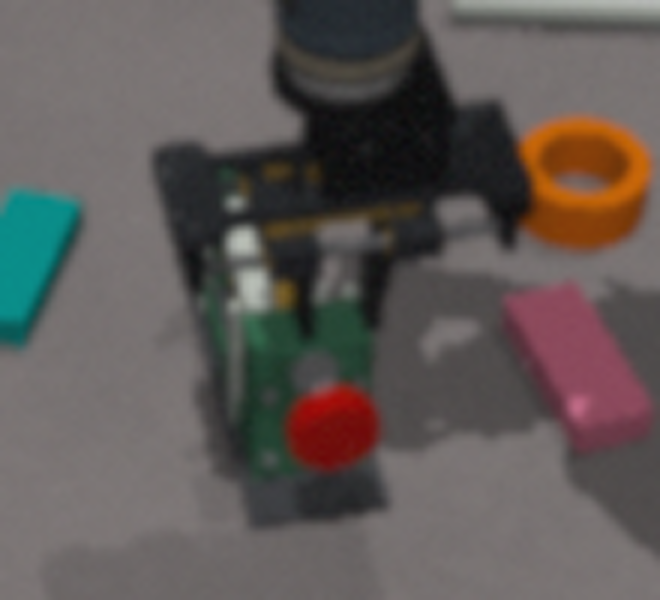

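Here the fingers stand above the housing, on line with the stem and knob (crop (335,425)). I let it settle with the correction and re-measure.

```bash
python3 -m inch '{"dp":[[0,0,0],[0,0,0]],"yaw":[0,0]}'
python3 - <<'E'
from h import *
go(mag(-.125,0,.085),AM)
E
```

```text
time_s: 3.62
position: [0.5333, -0.0894, 0.1696]
tcp_rot: [[0.002, 0.947, 0.321], [-0.001, 0.321, -0.947], [-1.0, 0.002, 0.001]]
force: [-0.7, -0.6, -0.2]
opening: 0.324
t 3.6167 pos [ 0.5333 -0.0894  0.1696] A 18.71205057971876 force [-0.7397 -0.6269 -0.181 ] open 0.32401447917040793
yaw to do (tool) -0.26983071381570767
target [ 0.5349 -0.085   0.085 ] dp mm: now-axes [84.5774  2.798  -3.7411]  after-yaw axes [84.5782  2.9478 -3.6063]
```

```bash
python3 -m inch '{"dp":[[0,2.8,-3.7],[0,0,0],[15,0,0],[20,0,0],[20,0,0],[15,0,0],[12,0,0],[0,0,0],[0,0,0],[0,0,0]],"yaw":[-0.2,0,0,0,0,0,0,0,0,0]}'
python3 - <<'E'
from h import *
go(mag(-.125,0,.085),AM)
for i in range(2): go(mag(-.125,0,.085),AM)
snap("side",3)
a=cv2.imread("pics/side3.png")[100:200,290:400];cv2.imwrite("pics/side3c.png",cv2.resize(a,None,fx=6,fy=6,interpolation=2))
E
```

```text
time_s: 4.45
position: [0.5348, -0.0845, 0.0874]
tcp_rot: [[0.002, 0.946, 0.325], [-0.001, 0.325, -0.946], [-1.0, 0.001, 0.001]]
force: [0.1, -0.4, 0.6]
opening: 0.32
t 4.45 pos [ 0.5348 -0.0845  0.0874] A 18.94275226955666 force [ 0.0754 -0.4264  0.5844] open 0.3195602001484211
yaw to do (tool) -0.039129023977807265
target [ 0.5349 -0.085   0.085 ] dp mm: now-axes [ 2.3783 -0.0266  0.4986]  after-yaw axes [ 2.3778 -0.0239  0.5011]
t 4.45 pos [ 0.5348 -0.0845  0.0874] A 18.94275226955666 force [ 0.0754 -0.4264  0.5844] open 0.3195602001484211
yaw to do (tool) -0.039129023977807265
target [ 0.5349 -0.085   0.085 ] dp mm: now-axes [ 2.3783 -0.0266  0.4986]  after-yaw axes [ 2.3778 -0.0239  0.5011]
t 4.45 pos [ 0.5348 -0.0845  0.0874] A 18.94275226955666 force [ 0.0754 -0.4264  0.5844] open 0.3195602001484211
yaw to do (tool) -0.039129023977807265
target [ 0.5349 -0.085   0.085 ] dp mm: now-axes [ 2.3783 -0.0266  0.4986]  after-yaw axes [ 2.3778 -0.0239  0.5011]
```

View pics/side3c.png

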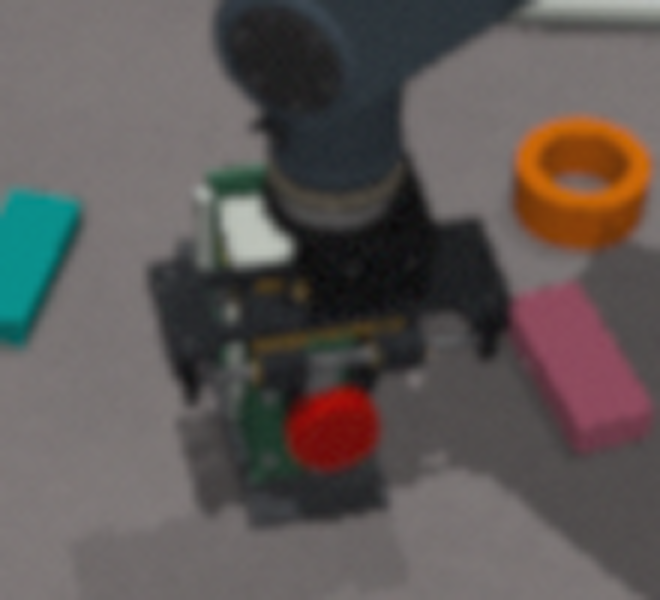

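The fingers are astride the stem behind the red head (crop (335,428)), with no contact force. Now I pull along −z.

```bash
python3 -m inch '{"dp":[[0,0,-4],[0,0,-4],[0,0,-4],[0,0,-4],[0,0,-4],[0,0,-4],[0,0,-4],[0,0,-4],[0,0,-4],[0,0,-2],[0,0,0],[0,0,0]],"yaw":[0,0,0,0,0,0,0,0,0,0,0,0]}'
python3 - <<'E'
from h import *
go(mag(-.163,0,.085),AM)
snap("side",4);c=snap("top",4)
a=cv2.imread("pics/side4.png")[100:200,290:400];cv2.imwrite("pics/side4c.png",cv2.resize(a,None,fx=6,fy=6,interpolation=2))
s=load("side0");
for z in(0,.016,.032):print(z,proj(s,mag(-.152-z-.009,0,.1)))
print(cv2.minAreaRect(big(mask(load("side4"),"red",(325,150,365,200)))))
E
```

```text
time_s: 5.5
position: [0.5226, -0.0496, 0.0873]
tcp_rot: [[0.002, 0.945, 0.326], [-0.003, 0.326, -0.945], [-1.0, 0.001, 0.003]]
force: [-0.2, -5.5, 1.7]
opening: 0.323
t 5.5 pos [ 0.5226 -0.0496  0.0873] A 19.008623551686558 force [-0.1979 -5.5485  1.6819] open 0.3234483731299198
yaw to do (tool) 0.02674225815209752
target [ 0.5226 -0.0491  0.085 ] dp mm: now-axes [ 2.3019  0.1235 -0.5099]  after-yaw axes [ 2.3034  0.1263 -0.5024]
0 [346.0532 173.4208]
0.016 [347.1454 176.8823]
0.032 [348.2539 180.3956]
((347.5000305175781, 178.00001525878906), (10.60660171508789, 13.435027122497559), 45.0)
```

View pics/side4c.png

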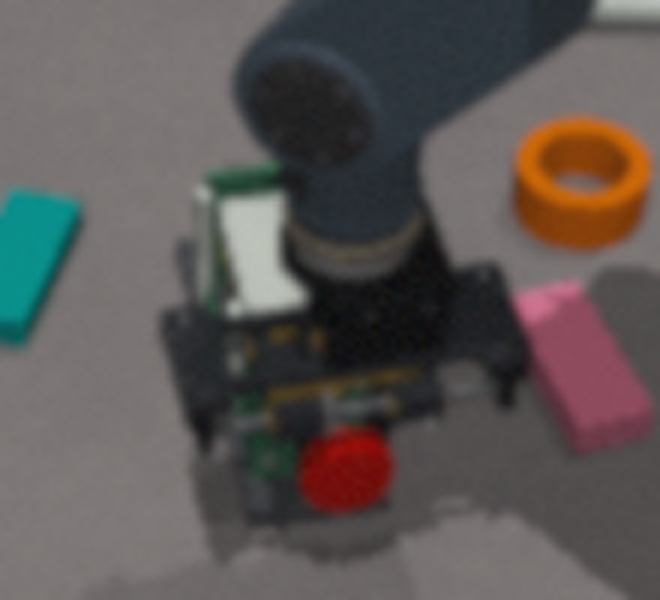

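The head moved about 7 px in the side view, (335,428) to (345,470) in the crop. That matches 32 mm, and the 5.5 N looks like the end stop. I back off a bit and check that it stays.

```bash
python3 -m inch '{"dp":[[0,0,4],[0,0,6],[0,0,6],[0,0,0],[-15,0,0],[-30,0,0],[-30,0,0],[-30,0,0],[-30,0,0],[-10,0,0],[0,0,0]],"yaw":[0,0,0,0,0,0,0,0,0,0,0]}'
python3 - <<'E'
from h import *
s=snap("side",5);t=snap("top",5)
a=cv2.imread("pics/side5.png")[100:200,290:400];b=cv2.imread("pics/top5.png")[150:250,335:445]
cv2.imwrite("pics/5c.png",np.hstack([cv2.resize(a,(400,364),interpolation=2),cv2.resize(b,(400,364),interpolation=2)]))
print(cv2.minAreaRect(big(mask(s,"red",(325,150,365,200)))))
s0=load("side0");print(cv2.minAreaRect(big(mask(s0,"red",(325,150,365,200)))))
go(np.array([.4938,.3302,.25]),95)
E
```

```text
time_s: 6.52
position: [0.5286, -0.064, 0.2343]
tcp_rot: [[0.006, 0.946, 0.324], [-0.002, 0.324, -0.946], [-1.0, 0.005, 0.004]]
force: [0.8, 0.1, -0.4]
opening: 0.322
((347.1538391113281, 175.76922607421875), (9.021342277526855, 13.728129386901855), 78.69007110595703)
((344.76470947265625, 167.558837890625), (6.305926322937012, 13.339459419250488), 75.96376037597656)
t 6.6167 pos [ 0.5262 -0.0633  0.2308] A 18.91658154680011 force [-0.5246 -0.2023 -0.0637] open 0.32166685128051326
yaw to do (tool) -76.0834184531999
target [0.4938 0.3302 0.25  ] dp mm: now-axes [ -18.9334   96.8788 -382.8251]  after-yaw axes [-19.205  394.8749   1.9854]
```

View pics/5c.png

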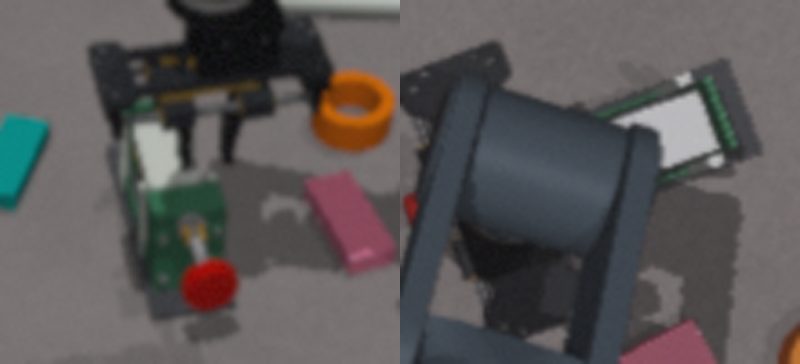

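The knob is out: the side crop shows a long bare stem, the head at (208,285), and no bolt over the pile. Next is the blank.

```bash
python3 -m inch '{"dp":[[0,5,-19],[0,9.7,-38],[0,9.7,-38.3],[0,9.7,-38.3],[0,9.7,-38.3],[0,9.7,-38.3],[0,9.7,-38.3],[0,9.7,-38.3],[0,9.7,-38.3],[0,9.7,-38.3],[0,4.6,-19],[0,0,0]],"yaw":[0,0,0,0,0,0,0,0,0,0,0,0]}' 87
python3 -m inch '{"dp":[[0,0,0],[0,0,0],[0,0,0],[0,0,0],[0,0,0],[0,0,0],[0,0,0],[0,0,0],[0,0,0],[0,0,0],[0,0,0],[0,0,0]],"yaw":[-6.9,-6.9,-6.9,-6.9,-6.9,-6.9,-6.9,-6.9,-6.9,-6.9,-6.9,0]}'
python3 - <<'E'
from h import *
s=snap("side",6);t=snap("top",6)
a=cv2.imread("pics/side6.png")[100:200,290:400];b=cv2.imread("pics/top6.png")[150:250,335:445]
cv2.imwrite("pics/6c.png",np.hstack([cv2.resize(a,(400,364),interpolation=2),cv2.resize(b,(400,364),interpolation=2)]))
go(np.array([.4938,.3302,.15]),95)
E
```

```text
time_s: 7.62
position: [0.4924, 0.3333, 0.2285]
tcp_rot: [[-0.004, 0.944, 0.329], [-0.0, 0.329, -0.944], [-1.0, -0.004, -0.001]]
force: [0.8, -0.5, -0.5]
opening: 0.994
time_s: 8.62
position: [0.4936, 0.328, 0.2291]
tcp_rot: [[-0.004, -0.085, 0.996], [-0.002, 0.996, 0.085], [-1.0, -0.002, -0.005]]
force: [-0.2, 0.0, -0.3]
opening: 1.002
t 8.7167 pos [0.4939 0.3284 0.2298] A 94.59437113861694 force [-0.0049  1.1047  0.1159] open 1.0007674664970514
yaw to do (tool) -0.40562886138306453
target [0.4938 0.3302 0.15  ] dp mm: now-axes [79.8076  1.8834  0.2795]  after-yaw axes [79.8104  1.7831  0.0221]
```

View pics/6c.png

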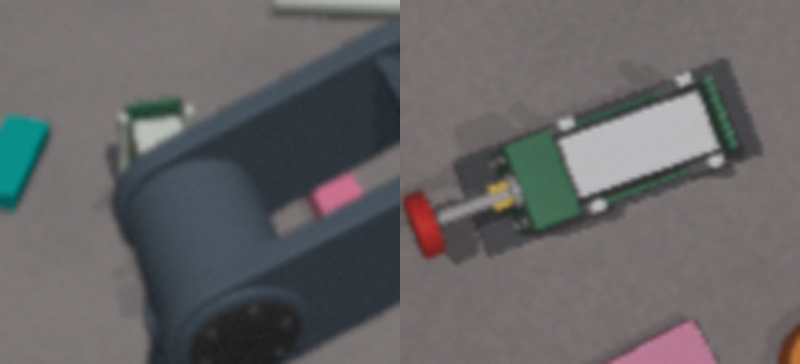

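View pics/side6.png

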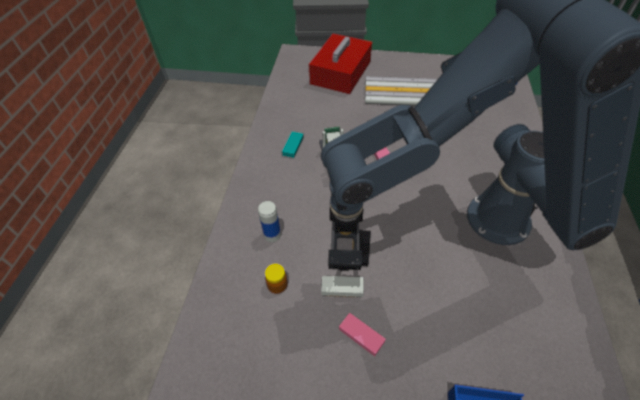

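The top crop shows the knob fully out (head at crop (425,225)) and the bolt clear of the pile. The side view shows the open gripper over the aluminium blank. I lower and grip.

```bash
python3 -m inch '{"dp":[[15,1.8,0.2],[30,0,0],[35,0,0],[35,0,0],[30,0,0],[20,0,0],[15,0,0],[0,0,0],[0,0,0],[0,0,0]],"yaw":[-0.4,0,0,0,0,0,0,0,0,0]}'
python3 - <<'E'
from h import *
s=snap("side",7);t=snap("top",7)
a=cv2.imread("pics/side7.png")[230:330,290:400];b=cv2.imread("pics/top7.png")[170:270,165:275]
cv2.imwrite("pics/7c.png",np.hstack([cv2.resize(a,(400,364),interpolation=2),cv2.resize(b,(400,364),interpolation=2)]))
go(np.array([.4938,.3302,.033]),95)
t=load("top6");r,b=rect(mask(t,"white",(375,165,425,215)));print(r)
E
```

```text
time_s: 9.55
position: [0.4952, 0.3314, 0.0521]
tcp_rot: [[0.001, -0.09, 0.996], [0.0, 0.996, 0.09], [-1.0, 0.0, 0.001]]
force: [-0.4, 0.0, -0.3]
opening: 0.999
t 9.65 pos [0.4956 0.3316 0.0529] A 95.18481217664532 force [ 0.5792 -0.4469  0.0956] open 1.000523839223941
yaw to do (tool) 0.18481217664532323
target [0.4938 0.3302 0.033 ] dp mm: now-axes [19.872  -1.2896 -1.9719]  after-yaw axes [19.8778 -1.2804 -1.9186]
((400.2215881347656, 189.127685546875), (16.474594116210938, 40.1602897644043), 70.55996704101562)
```

View pics/7c.png

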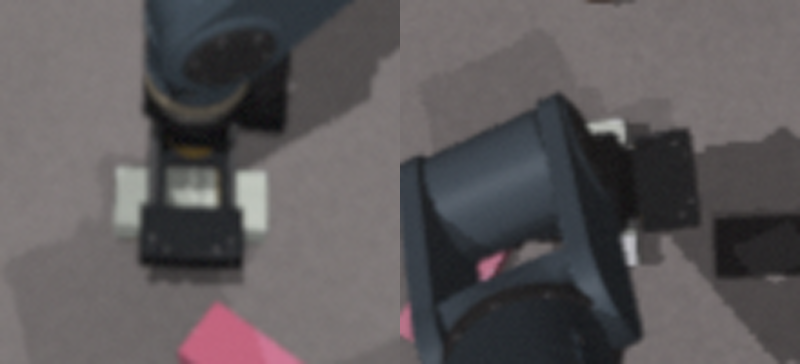

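The gripper is centred on the bar, with white showing equally left (130,200) and right (250,200) in the side crop. I do the last 20 mm and close.

```bash
python3 -m inch '{"dp":[[6,-1.2,-1.8],[8,0,0],[6,0,0],[0,0,0],[0,0,0]],"yaw":[0,0,0,0,0]}'
python3 -m inch '{"dp":[[0,0,0],[0,0,0],[0,0,0],[0,0,0],[0,0,0],[0,0,0]],"yaw":[0,0,0,0,0,0]}' 30
python3 - <<'E'
from h import *
go(np.array([.4938,.3302,.033]),95)
E
python3 -m inch '{"dp":[[-8,0,0],[-20,0,0],[-30,0,0],[-30,0,0],[-30,0,0],[-30,0,0],[-12,0,0],[0,0,0],[0,0,0]],"yaw":[0,0,0,0,0,0,0,0,0]}'
python3 - <<'E'
from h import *
s=snap("side",8)
a=cv2.imread("pics/side8.png")[200:320,270:420];cv2.imwrite("pics/8c.png",cv2.resize(a,None,fx=4,fy=4,interpolation=2))
go(mag(0,0,.20),AM)
t=load("top6");M=mask(t,"white",(375,165,425,215))
# clean: keep largest comp, cut posts by opening
M=cv2.morphologyEx(M,cv2.MORPH_OPEN,np.ones((5,5),np.uint8));r,b=rect(M);P=np.array([onz(t,p,.086) for p in b]);print(r,P,P.mean(0),[np.linalg.norm(P[i]-P[i-1]) for i in range(4)])
E
```

```text
time_s: 10.07
position: [0.4925, 0.3298, 0.0309]
tcp_rot: [[-0.001, -0.091, 0.996], [-0.001, 0.996, 0.091], [-1.0, -0.0, -0.001]]
force: [-0.2, -0.2, 0.0]
opening: 1.0
time_s: 10.57
position: [0.493, 0.33, 0.0317]
tcp_rot: [[0.0, -0.091, 0.996], [0.0, 0.996, 0.091], [-1.0, 0.0, 0.0]]
force: [0.6, 0.3, 0.1]
opening: 0.632
t 10.5667 pos [0.493  0.33   0.0317] A 95.22017946263419 force [0.6015 0.2612 0.1494] open 0.6324051239451063
yaw to do (tool) 0.22017946263417798
target [0.4938 0.3302 0.033 ] dp mm: now-axes [-1.3156  0.1412  0.7731]  after-yaw axes [-1.3158  0.1441  0.7722]
time_s: 11.32
position: [0.4924, 0.3298, 0.1917]
tcp_rot: [[-0.0, -0.091, 0.996], [0.0, 0.996, 0.091], [-1.0, 0.0, -0.0]]
force: [-0.7, -0.0, -5.0]
opening: 0.573
t 11.3667 pos [0.4916 0.3294 0.1905] A 95.22029180182673 force [-0.3154 -0.2774 -4.4104] open 0.5754320871183215
yaw to do (tool) 76.23841050829228
target [ 0.5756 -0.2032  0.2   ] dp mm: now-axes [  -9.1683 -538.047    35.1299]  after-yaw axes [ -9.539  -93.8433 530.9568]
((400.2215881347656, 189.127685546875), (16.474594116210938, 40.1602897644043), 70.55996704101562) [[ 0.5818 -0.1409  0.086 ]
 [ 0.6179 -0.2531  0.086 ]
 [ 0.5719 -0.2671  0.086 ]
 [ 0.536  -0.1551  0.086 ]] [ 0.5769 -0.204   0.086 ] [np.float64(0.04789137884222885), np.float64(0.11781486572120145), np.float64(0.048018798965966475), np.float64(0.11754203246858759)]
```

View pics/8c.png

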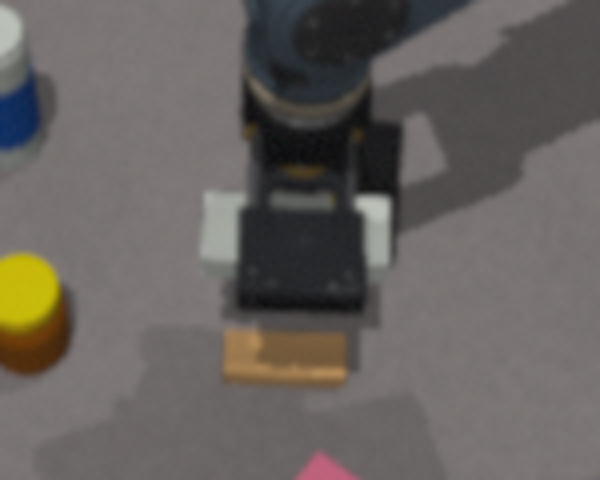

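The blank is gripped and lifted: its ends show evenly at (220,235) and (378,235), and the wooden block is exposed below. Opening is 50 mm and weight about 4.5 N. I move over the magazine.

```bash
python3 -m inch '{"dp":[[-10,-19,1.2],[-5,-38.4,2.5],[0,-38.4,2.5],[0,-38.4,2.5],[0,-38.4,2.5],[0,-38.4,2.5],[0,-38.4,2.5],[0,-38.4,2.5],[0,-38.4,2.5],[0,-38.4,2.5],[0,-38.4,2.5],[0,-38.4,2.5],[0,-38.4,2.5],[0,-38.4,2.5],[0,-19,1.2],[0,0,0]],"yaw":[0,0,0,0,0,0,0,0,0,0,0,0,0,0,0,0]}'
python3 -m inch '{"dp":[[0,0,0],[0,0,0],[0,0,0],[0,0,0],[0,0,0],[0,0,0],[0,0,0],[0,0,0],[0,0,0],[0,0,0],[0,0,0],[0,0,0],[0,0,0]],"yaw":[6.9,6.9,6.9,6.9,6.9,6.9,6.9,6.9,6.9,6.9,6.9,0.6,0]}'
python3 - <<'E'
from h import *
s=snap("side",9);t=snap("top",9)
a=cv2.imread("pics/side9.png")[90:190,280:390];b=cv2.imread("pics/top9.png")[140:240,335:445]
cv2.imwrite("pics/9c.png",np.hstack([cv2.resize(a,(400,364),interpolation=2),cv2.resize(b,(400,364),interpolation=2)]))
go(np.array([.5763,-.2036,.13]),18.6)
E
```

```text
time_s: 12.7
position: [0.5765, -0.2071, 0.2039]
tcp_rot: [[-0.002, -0.086, 0.996], [-0.001, 0.996, 0.086], [-1.0, -0.001, -0.002]]
force: [0.3, -0.0, -4.5]
opening: 0.572
time_s: 13.78
position: [0.5754, -0.2006, 0.2046]
tcp_rot: [[-0.004, 0.946, 0.324], [0.002, 0.324, -0.946], [-1.0, -0.003, -0.003]]
force: [-0.2, -0.1, -5.7]
opening: 0.571
t 13.8833 pos [ 0.576  -0.2011  0.2054] A 18.87219213950677 force [-0.0979 -0.3585 -4.2088] open 0.574961130601494
yaw to do (tool) 0.2721921395067568
target [ 0.5763 -0.2036  0.13  ] dp mm: now-axes [75.3809 -0.3531  2.585 ]  after-yaw axes [75.3852 -0.4655  2.4375]
```

View pics/9c.png

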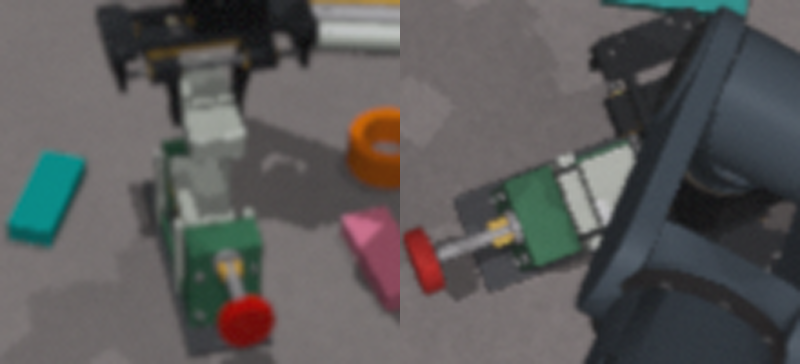

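Run:
```python
from h import *
t=load("top9")
b=cv2.imread("pics/top9.png")[170:220,370:420]
cv2.imwrite("pics/10c.png",cv2.resize(b,None,fx=12,fy=12,interpolation=2))
# predicted near-end corners of held blank top
for y in(.025,-.025):
    c,s_=np.cos(np.radians(18.87-90)),np.sin(np.radians(18.87-90))
    P=np.array([.576,-.2011,.2185])+np.array([c*-.06-s_*y,s_*-.06+c*y,0]);print((proj(t,P)-[370,170])*12)
```

```text
[169.2977 168.7008]
[251.5467 381.9579]
```

View pics/10c.png

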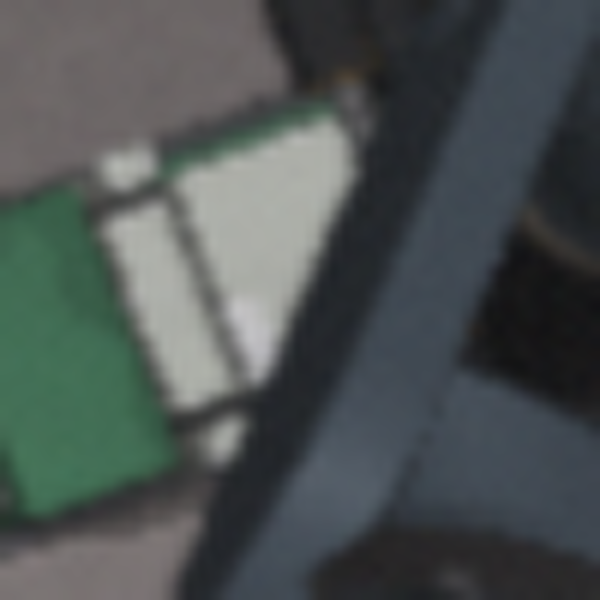

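The held blank's near end is at crop (172,185)–(243,385). I predicted (169,169)–(251,382), which is within 2 mm. I lower to just above the posts and check.

```bash
python3 -m inch '{"dp":[[10,-0.4,2.4],[20,0,0],[25,0,0],[20,0,0],[5,0,0],[0,0,0],[0,0,0],[0,0,0]],"yaw":[0.2,0,0,0,0,0,0,0]}'
python3 - <<'E'
from h import *
s=snap("side",11);t=snap("top",11)
a=cv2.imread("pics/side11.png")[100:180,290:370];b=cv2.imread("pics/top11.png")[155:235,345:425]
cv2.imwrite("pics/11c.png",np.hstack([cv2.resize(a,(400,400),interpolation=2),cv2.resize(b,(400,400),interpolation=2)]))
go(np.array([.5763,-.2036,.0725]),18.6)
E
```

```text
time_s: 14.55
position: [0.5781, -0.2049, 0.1278]
tcp_rot: [[0.003, 0.948, 0.318], [-0.001, 0.318, -0.948], [-1.0, 0.002, 0.002]]
force: [-0.4, 0.5, -4.8]
opening: 0.572
t 14.65 pos [ 0.578  -0.2048  0.1281] A 18.528342609972746 force [ 1.3514 -0.4493 -4.3957] open 0.5740651061025723
yaw to do (tool) -0.07165739002726923
target [ 0.5763 -0.2036  0.0725] dp mm: now-axes [55.5725 -1.3762 -1.8562]  after-yaw axes [55.5797 -1.2538 -1.7224]
```

View pics/11c.png

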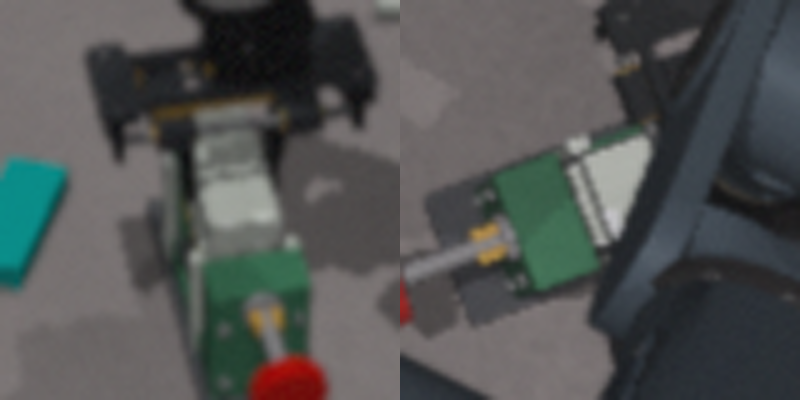

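The blank sits centred between the posts and parallel to the well. Descend gently.

```bash
python3 -m inch '{"dp":[[0,-1.3,-1.8],[6,0,0],[6,0,0],[6,0,0],[4,0,0],[0,0,0],[0,0,0]],"yaw":[0,0,0,0,0,0,0]}'
python3 -m inch '{"dp":[[4,0,0],[4,0,0],[4,0,0],[4,0,0],[0,0,0],[0,0,0]],"yaw":[0,0,0,0,0,0]}'
python3 -m inch '{"dp":[[4,0,0],[4,0,0],[4,0,0],[3,0,0],[0,0,0],[0,0,0]],"yaw":[0,0,0,0,0,0]}'
python3 - <<'E'
from h import *
s=snap("side",12)
a=cv2.imread("pics/side12.png")[100:180,290:370]
cv2.imwrite("pics/12c.png",cv2.resize(a,(560,560),interpolation=2))
go(np.array([.5763,-.2036,.0725]),18.6)
E
```

```text
time_s: 15.23
position: [0.5749, -0.2028, 0.1038]
tcp_rot: [[-0.001, 0.948, 0.318], [0.001, 0.318, -0.948], [-1.0, -0.001, -0.001]]
force: [0.1, -0.2, -5.0]
opening: 0.568
time_s: 15.73
position: [0.5754, -0.2031, 0.0884]
tcp_rot: [[0.0, 0.948, 0.318], [-0.0, 0.318, -0.948], [-1.0, 0.0, 0.0]]
force: [-0.5, -0.9, -2.1]
opening: 0.572
time_s: 16.23
position: [0.5754, -0.2031, 0.0735]
tcp_rot: [[0.0, 0.948, 0.317], [-0.0, 0.317, -0.948], [-1.0, 0.0, 0.0]]
force: [0.9, -0.7, -0.9]
opening: 0.573
t 16.2833 pos [ 0.5754 -0.2031  0.0736] A 18.51235139660491 force [-0.3368  0.1223  0.0857] open 0.5733377549073921
yaw to do (tool) -0.08764860339508118
target [ 0.5763 -0.2036  0.0725] dp mm: now-axes [1.1106 0.6798 0.7937]  after-yaw axes [1.1102 0.6789 0.795 ]
```

View pics/12c.png

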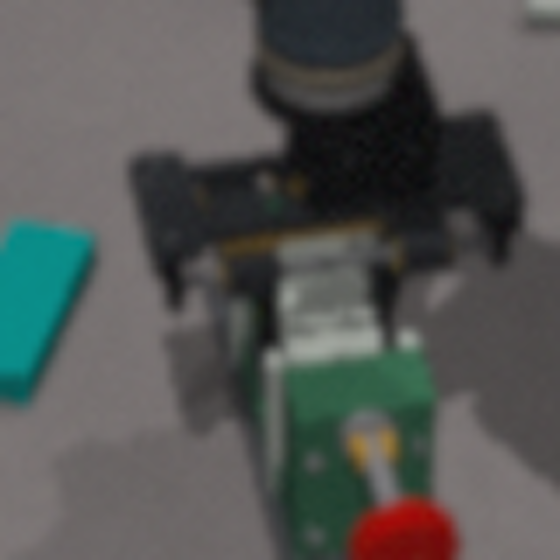

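Blank weight is fully on the spring (force ≈ 0) at the expected height. I open to 70 mm, wait, then rise straight up.

```bash
python3 -m inch '{"dp":[[0,0,0],[0,0,0],[0,0,0],[0,0,0],[0,0,0],[0,0,0]],"yaw":[0,0,0,0,0,0]}' 68
python3 -m inch '{"dp":[[-5,0,0],[-10,0,0],[-20,0,0],[-30,0,0],[-30,0,0],[-30,0,0],[-15,0,0],[0,0,0],[0,0,0]],"yaw":[0,0,0,0,0,0,0,0,0]}'
python3 - <<'E'
from h import *
s=snap("side",13);t=snap("top",13)
a=cv2.imread("pics/side13.png")[100:190,290:380]
cv2.imwrite("pics/13c.png",cv2.resize(a,(560,560),interpolation=2))
go(mag(-.26,0,.21),AM)
E
```

```text
time_s: 16.78
position: [0.5752, -0.2029, 0.0736]
tcp_rot: [[-0.0, 0.948, 0.318], [-0.0, 0.318, -0.948], [-1.0, -0.0, 0.0]]
force: [0.9, 0.8, -0.4]
opening: 0.775
time_s: 17.53
position: [0.5756, -0.2031, 0.2152]
tcp_rot: [[0.003, 0.948, 0.318], [-0.002, 0.318, -0.948], [-1.0, 0.002, 0.002]]
force: [0.2, -0.8, 0.2]
opening: 0.783
t 17.6333 pos [ 0.5743 -0.2025  0.2127] A 18.51878899233884 force [-0.1844 -0.5933  0.7943] open 0.7816294737936008
yaw to do (tool) -0.4630923011956156
target [0.491  0.0427 0.21  ] dp mm: now-axes [   3.0942   -1.0916 -258.8639]  after-yaw axes [   2.6652    0.9967 -258.8691]
```

View pics/13c.png

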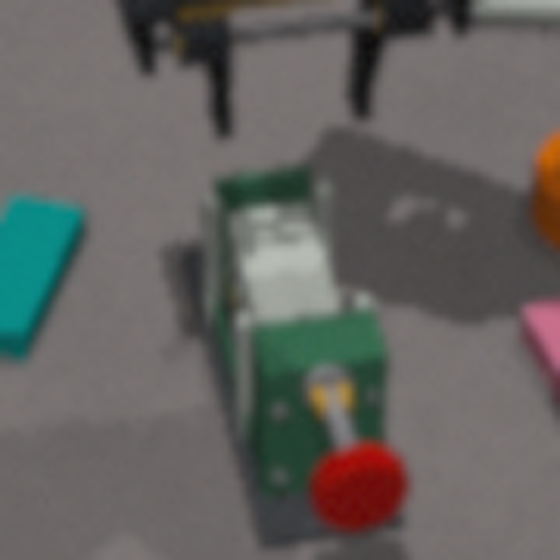

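The blank lies flat in the well with its top just below the plate tops (crop (290,280)). The fingers are clear and the knob still out. I move out in front of the knob and check from above.

```bash
python3 -m inch '{"dp":[[0,0,-20],[0,0,-35],[0,0,-35],[0,0,-35],[0,0,-35],[0,0,-35],[0,0,-35],[0,0,-20],[0,0,-9],[0,0,0],[0,0,0]],"yaw":[-0.4,0,0,0,0,0,0,0,0,0,0]}' 0
python3 - <<'E'
from h import *
s=snap("side",14);t=snap("top",14)
a=cv2.imread("pics/side14.png")[100:200,290:400];b=cv2.imread("pics/top14.png")[150:250,335:445]
cv2.imwrite("pics/14c.png",np.hstack([cv2.resize(a,(400,364),interpolation=2),cv2.resize(b,(400,364),interpolation=2)]))
go(mag(-.225,0,.09),AM)
r,b=rect(cv2.morphologyEx(mask(t,"white",(375,165,430,215)),cv2.MORPH_OPEN,np.ones((5,5),np.uint8)));print(r)
for z in (.075,.086):print(z,np.mean([onz(t,p,z) for p in b],0))
E
```

```text
time_s: 18.55
position: [0.4916, 0.0418, 0.2129]
tcp_rot: [[-0.001, 0.946, 0.325], [-0.001, 0.325, -0.946], [-1.0, -0.001, 0.0]]
force: [1.3, 0.0, 0.8]
opening: 0.05
t 18.65 pos [0.4922 0.0409 0.2132] A 18.855113706919518 force [-0.6791 -1.1049  0.3249] open 0.01987707630070065
yaw to do (tool) -0.12676758661493182
target [0.5024 0.0096 0.09  ] dp mm: now-axes [123.2552  -0.4831  32.8226]  after-yaw axes [123.2349  -0.5464  32.8976]
((400.19232177734375, 189.53843688964844), (16.345947265625, 39.284088134765625), 70.34617614746094)
0.075 [ 0.5766 -0.2061  0.075 ]
0.086 [ 0.5757 -0.2039  0.086 ]
```

View pics/14c.png

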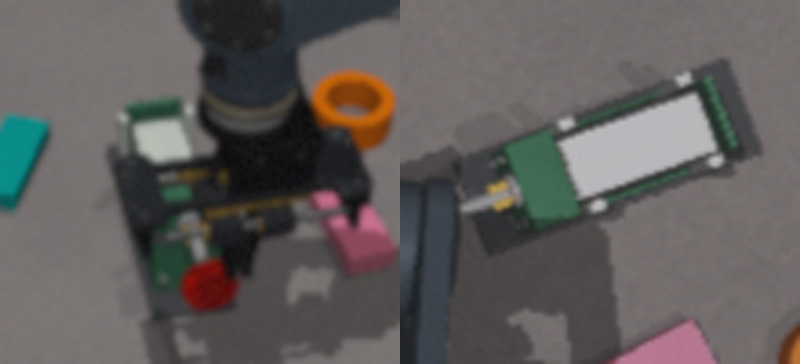

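From above the blank is centred at (0.576,−0.204), within 1 mm of the magazine origin, and lies straight with the knob out. I descend in front of the knob and push.

```bash
python3 -m inch '{"dp":[[20,-0.5,0],[30,0,0],[30,0,0],[30,0,0],[13,0,0],[0,0,0],[0,0,0]],"yaw":[0,0,0,0,0,0,0]}'
python3 - <<'E'
from h import *
go(mag(-.225,0,.09),AM)
s=snap("side",15)
a=cv2.imread("pics/side15.png")[100:200,290:400];cv2.imwrite("pics/15c.png",cv2.resize(a,None,fx=6,fy=6,interpolation=2))
E
```

```text
time_s: 19.23
position: [0.4912, 0.0408, 0.0899]
tcp_rot: [[-0.001, 0.947, 0.323], [0.0, 0.323, -0.947], [-1.0, -0.001, -0.001]]
force: [0.1, 0.0, 0.4]
opening: 0.004
t 19.2333 pos [0.4912 0.0408 0.0899] A 18.81801543088696 force [0.074  0.0215 0.4442] open 0.004282370812020271
yaw to do (tool) -0.1638658626474978
target [0.5024 0.0096 0.09  ] dp mm: now-axes [-0.16    0.5246 33.144 ]  after-yaw axes [-0.1424  0.43   33.1454]
```

View pics/15c.png

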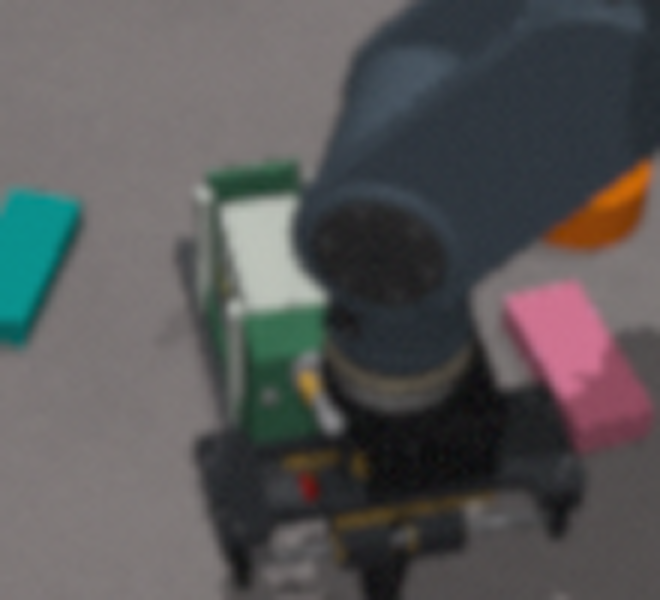

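The closed fingers are in front of the knob (red glimpse at crop (308,488)). Push +z.

```bash
python3 -m inch '{"dp":[[0,0.4,12],[0,0,18],[0,0,12],[0,0,6],[0,0,4],[0,0,4],[0,0,4],[0,0,4],[0,0,4],[0,0,4],[0,0,4],[0,0,4],[0,0,4],[0,0,3],[0,0,0],[0,0,0]],"yaw":[-0.1,0,0,0,0,0,0,0,0,0,0,0,0,0,0,0]}'
python3 - <<'E'
from h import *
go(mag(-.17,0,.09),AM)
s=snap("side",16)
a=cv2.imread("pics/side16.png")[100:200,290:400];cv2.imwrite("pics/16c.png",cv2.resize(a,None,fx=6,fy=6,interpolation=2))
E
```

```text
time_s: 20.62
position: [0.5196, -0.0404, 0.0905]
tcp_rot: [[-0.0, 0.945, 0.326], [-0.0, 0.326, -0.945], [-1.0, -0.0, 0.0]]
force: [-0.3, 0.8, -0.1]
opening: 0.003
t 20.6167 pos [ 0.5196 -0.0404  0.0905] A 19.01402205447925 force [-0.2605  0.7846 -0.1153] open 0.002997086283788333
yaw to do (tool) 0.032140760944798785
target [ 0.5203 -0.0424  0.09  ] dp mm: now-axes [0.4757 0.0172 2.1588]  after-yaw axes [0.4755 0.0183 2.1589]
```

View pics/16c.png

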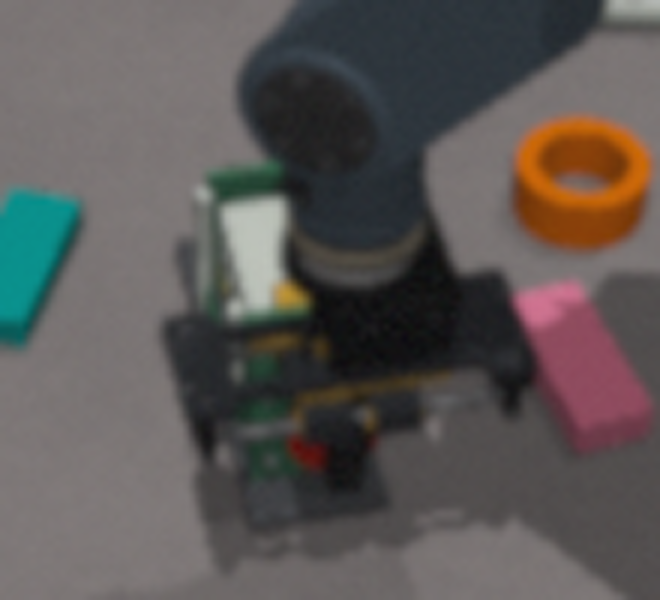

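The bolt tip is visible over the pile (crop (292,295)). I press a little further to make sure it is home, then back off and retreat.

```bash
python3 -m inch '{"dp":[[0,0,2],[0,0,2],[0,0,1],[0,0,0],[0,0,0]],"yaw":[0,0,0,0,0]}'
python3 -m inch '{"dp":[[0,0,-10],[0,0,-25],[0,0,-30],[0,0,-30],[-20,0,-20],[-40,0,-20],[-40,0,-40],[-30,0,-41],[0,0,-41],[0,0,-41],[0,0,-30],[0,0,0],[0,0,0]],"yaw":[0,0,0,0,0,0,0,0,0,0,0,0,0]}'
python3 - <<'E'
from h import *
s=snap("side",17);t=snap("top",17)
a=cv2.imread("pics/side17.png")[100:200,290:400];b=cv2.imread("pics/top17.png")[150:250,335:445]
cv2.imwrite("pics/17c.png",np.hstack([cv2.resize(a,(400,364),interpolation=2),cv2.resize(b,(400,364),interpolation=2)]))
go(mag(-.5,0,.2),AM)
for n in("top0","top17"):
    t=load(n);r=cv2.minAreaRect(big(mask(t,"red",(335,180,370,225))));q=cv2.minAreaRect(big(mask(t,"brass",(365,175,405,215))));print(n,r,q)
t0=load("top0");d=cv2.absdiff(t0["color"],t["color"]).max(2)
for k,(x0,y0,x1,y1) in dict(can=(255,120,290,155),tape=(436,232,476,270),jar=(203,143,235,175)).items(): print(k,(d[y0:y1,x0:x1]>60).sum())
E
```

```text
time_s: 21.08
position: [0.5198, -0.0419, 0.0904]
tcp_rot: [[-0.003, 0.946, 0.325], [0.005, 0.325, -0.946], [-1.0, -0.001, -0.006]]
force: [0.2, 11.0, 2.7]
opening: 0.004
time_s: 22.17
position: [0.4197, 0.2481, 0.2019]
tcp_rot: [[0.0, 0.944, 0.33], [-0.001, 0.33, -0.944], [-1.0, 0.0, 0.001]]
force: [0.0, -1.7, -0.3]
opening: 0.003
t 22.2667 pos [0.4207 0.2465 0.2018] A 19.04093053256767 force [ 0.5152 -0.2505 -0.4505] open 0.005280997680151849
yaw to do (tool) 0.05904923903321446
target [0.413  0.2696 0.2   ] dp mm: now-axes [  1.7585   0.2224 -24.3573]  after-yaw axes [  1.7758   0.1972 -24.3562]
top0 ((352.0, 207.0), (15.969799041748047, 5.942250728607178), 68.19859313964844) ((384.9500427246094, 194.84999084472656), (6.008327484130859, 8.854375839233398), 71.56504821777344)
top17 ((352.03448486328125, 207.08621215820312), (16.155494689941406, 5.942250728607178), 68.19859313964844) ((384.9500427246094, 194.84999084472656), (6.008327484130859, 8.854375839233398), 71.56504821777344)
can 0
tape 0
jar 0
```

View pics/17c.png

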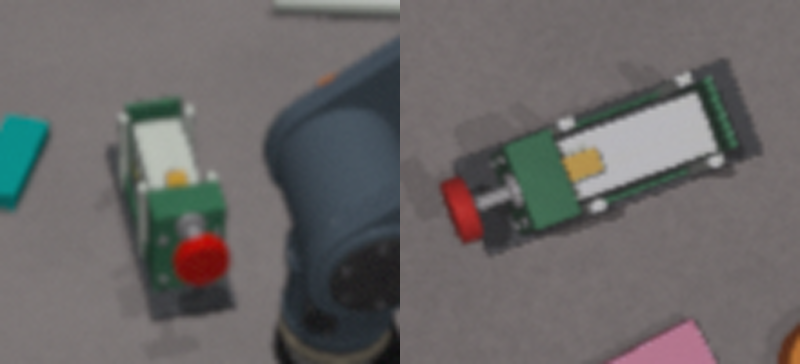

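View pics/side17.png

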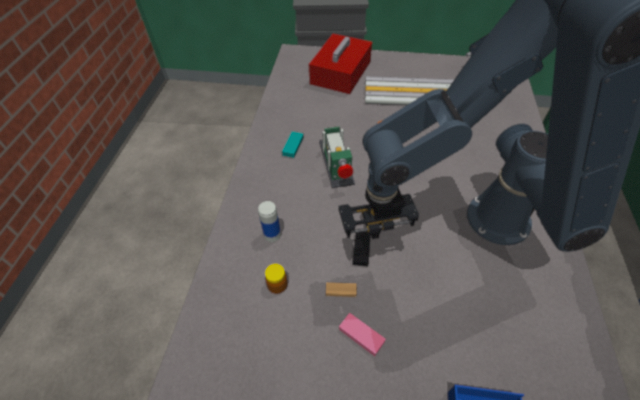

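Knob and bolt are at the same pixels as at the start, knob (352,207) and bolt (385,195), so the knob is home with the bolt over the pile. The blank lies straight in the well, the bystanders haven't changed, and the gripper is clear. I hand in.

```bash
python3 -c "
from rig import bot
print(bot.hand_in(), bot.read_state()['time_s'])"
```

```text
the job is handed in; nothing more can be done
the job is handed in; nothing more can be done
```

The blank is in the magazine and the red knob is home again with its bolt over the pile. I handed the job in at about 22 s of the 67 s allowed.

**What I did:** I hooked the knob from behind with the fingers astride its stem and pulled it to the outer detent; it stayed out when I backed off. I gripped the loose aluminium blank across its width and lowered it between the guide posts onto the pile. The platform sank until the force at the wrist was near zero. I then let go, rose clear, pushed the knob home against its stop (11 N) and backed off.

**What the last checks showed:**
- **Knob and bolt:** both are back at their starting pixels in the top view, to 0.1 px.
- **Blank:** it lies straight in the well, about 1 mm from the magazine's origin.
- **Bystanders:** the spray can, tape roll and screw jar show no change in the top view. The gripper is clear of everything.

**What disagreed or was not measured:**
- **Travel:** I moved one row too many on the way to the knob, overshooting by about 40 mm in free air, and corrected it.
- **Pile top:** its two measured corners came out 10 mm apart in height, 81 and 91 mm. Their mean of 86 mm matches the text.
- **Blank's top:** it came out 3 mm high, 48 mm instead of 45.
- **Lower blank and platform:** the lower blank is hidden under the new one, so I didn't see it after loading. I didn't measure the platform's travel either; I inferred it from the release height and the blank's top appearing about as high as the pile's did before.

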